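# Set the stop collar of a leaning scrubber post

## Robot

A 6-joint arm with a two-finger parallel gripper is mounted at the origin on the work surface. World frame = base frame: x ahead of the robot, y to its left, z up, the work surface at z = 0. Lengths are in m, angles in rad, forces in N, time in s.
With the tool pointing down it reaches from about 0.225 to 0.875 m from the base axis. Payload 3.4 kg.
Tool frame: the origin (TCP) lies between the finger pads; the fingertips stand 17 mm ahead of it and the grasp point (between the pads) lies 2 mm behind it; y points along the fingers, z is the direction in which the jaws open and shut, and the axes are right-handed (so a half turn about y gives the same grasp; the last joint's range is limited). The gripper opens to 85 mm and grips with 20 to 120 N. Pads are 22 mm wide; open, the fingers measure 114 mm over their backs; the gripper's body (76 mm by 85 mm) begins 54 mm behind the grasp point. The pads swing forward as they close: fully open they stand 13 mm farther back than shut.
Start: joints at [1.035, 0.276, 1.505, -0, 1.361, -0.121], TCP at [0.232, 0.526, 0.248] pointing down, gripper open.
Joint ranges: [-2.89, 2.89], [-0.75, 2.08], [0.22, 2.7], [-1.18, 4.32], [0.11, 2.71], [-2.7, 2.7]. Speed limits (rad/s): [2.57, 2.57, 3.14, 3.14, 3.14, 3.14].

## Interface

Orientations are given as a unit quaternion [w, x, y, z].
In Python, from rig import manip, get_image, camera_model, sign_off, spot_in, silhouettes, spot_point gives the robot as it stands.
- The arm moves only by the tool jog_arm, never from a script. Its argument "targets" is a list of rows, each a list of 3 entries, a list of its own where there are three numbers: the finger opening in m, from 0 to 0.0854, then the shift along the world's x, y, z in m, then the turn about the world's z in rad. In form: [[claw, [x, y, z], spin], ...]. A call has 1 to 10 rows; each row shifts and turns the commanded pose from where the row before left it; what a row does not reach is not made up. A row lasts 1/8 s, in which the tool goes at most 62.5 mm and 10.7 degrees, less where a joint would pass 70% of its speed; a pose out of reach is approached as far as the arm can. A call with a gripper value outside its range is refused whole. The fingers move at their own pace and stop on an object; "force" is the grip in N (left out, the last holds). Time passes only in rows, so rows that do not move let the fingers close. It gives the time, the measured TCP pose, the force and the opening at its end, in the units of the state.
- manip.get_state(): the state, without advancing time (a new reading comes with each control period).
- get_image(name): name is "scene" or "top" or "wrist"; returns (picture, depth): 384x512x3 uint8, red, green, blue; 384x512 float32, m along the optical axis (not along the pixel's ray), 0 where there is no reading.
- camera_model(name): a dict with "mtx" (3x3 intrinsics, pixels), "world_from_camera" (4x4, takes a point from camera to world coordinates). Camera axes: x right, y up, looking along -z (the intrinsics and any distortion apply to the point x, -y, -z); pixel columns grow to the right and rows downward; lengths in m; the calibration is good to about 2 mm. A picture is of the moment at which its call begins: read the wrist's pose just before it. camera_model takes no time and is no camera call; for the wrist camera it gives the pose at the moment of the call.
- sign_off(): hands the job in, once; it reports no verdict.
Trained networks look in the newest picture that a camera, given by its name, has taken for a name from the list of things; names that differ only in an ending like _2 or _b are one class to them, and where a whole thing is asked for, a point or a joint stands for the part that bears it (a point fixed in the world has none). Each returns a list of dicts, best first, with "score" (0 to 1); they miss things now and then, are a little off and sometimes report something else, mostly with a low value. They report only what shows in the picture. A call takes as long as a camera call.
- spot_in(name, camera): "position" ([column, row] in pixels, amid what is visible of it).
- silhouettes(name, camera): "mask" (384x512 bool, what is visible of it) and "position" ([column, row] in pixels, amid what is visible of it).
- spot_point(name, camera): "position" ([column, row] in pixels: a listed point, or the origin of a listed thing).
The state is a dict: "clock": time; "qpos": joint angles; "qd": joint speeds; "effort": joint torques, N m; "position": TCP position; "ee_rot": TCP orientation; "contact_force": force on the tool from outside, world axes, zero at the start; "moment": the same for the moment, N m; "width": finger opening in m.
Only numpy, scipy, OpenCV 4.12 (cv2) and the standard library are available. Lean on these libraries where they do the work, as an engineer would, in place of code of your own. Each camera call takes 0.05 s, during which the arm holds its last target.

## Task

Set the drying post so that the wet scrubber can later rest at the right height: screw the green knurled collar up its leaning threaded rod until the collar's flat top face is level with the lower edge of the red marker ring on the rod. Then let go of it, and leave the lota, the bottle, the jar and the scrubber where they stand.

Things in the scene. Friction and masses are not known exactly. Their poses are not given: they have to be found in the camera images.
- rod_foot (a point): Point on the rod's axis where the grey threaded rod (24 mm over the thread, never turns or moves) leaves the round terracotta foot (124 mm wide at the shelf, narrowing to 80 mm at its top, 50 mm high, fixed to the shelf). The axes are those of the foot: z up, and the rod leans 30 degrees from vertical towards this frame's -x (roughly towards the robot). The rod's axis thus points along (-0.5, 0, 0.866) in this frame, and its free tip is 107 mm from this point along it.
- collar_top (a point): Centre of the flat top face of the green knurled collar (cylinder 56 mm in diameter, 34 mm long along the rod, a white line on its top; it hides the rod where it sits). The z axis points up along the leaning rod, towards its free tip; x points to the white line and turns with the collar. The point rises along the rod as the collar is screwed up.
- ring_edge (a point): Centre of the lower edge of the red marker ring (27 mm in diameter, 6 mm long) on the rod, above the collar's top at the start. The z axis points up along the rod; the ring extends 6 mm up from this point. It is a thin mark that can not be felt: nothing stops the collar there, and the collar would go on over it. It does not move.
- collar (a joint): Turn of the collar in rad, seen about the rod from its free tip: it grows counter-clockwise, and the collar then climbs the rod by 18 mm a full turn (2.865 mm a radian); clockwise it goes down. Travel -0.2 to 7.2 rad. The top face lies 79 mm from rod_foot along the rod at 0. The thread is stiff enough to stay where it is left; it takes about 0.06 N m to turn.
- lota: Aluminium lota (round water pot), 108 mm wide, 98 mm tall; origin at the centre of its underside. A bystander.
- bottle: Orange bottle with white cap, 64 mm wide, 170 mm tall; origin at the centre of its underside. A bystander.
- scrubber: Grey round hard silicone scrubber, 86 mm wide, 23 mm thick; origin at the centre of its underside. A bystander for now.
- jar: White jar with wooden lid, 74 mm wide, 78 mm tall; origin at the centre of its underside. A bystander.

How it is judged:
At the end, for the whole second after the job is handed in: The collar's top face is within 2.5 mm, along the rod, of the lower edge of the red ring; the collar is still and released (z of collar_top in the frame of ring_edge between -0.0025 and 0.0025 m and velocity of joint collar between -0.05 and 0.05 rad/s); the robot touches nothing.
It fails at once if the lota, bottle, scrubber or jar was pushed more than 30 mm from its place (distance of any of lota, bottle, scrubber, jar from where it was at the start of the episode above 0.03 m).
It also fails if it takes over 64 s, if anything falls off the work surface, if the arm or the gripper's body presses on something with over 40 N, if the wrist force passes 120 N, or if a joint passes its speed limit or range.

## Working session

There is one attempt and no reset: what is moved stays moved. The work goes in short steps, Python scripts to look and compute and a tool call to move; the robot and the scene stay as the last step left them, time stands still between calls to the robot, and variables do not carry over. Pictures are saved under pics/ and viewed, and the job is handed in when it is done.

Besides the shell and the picture viewer there is one more tool, called after ">>>" as a command line: name --argument value ..., lists and objects as JSON in quotes. jog_arm: Moves the arm, as the interface text tells. Its arguments: {"type":"object","properties":{"targets":{"type":"array","items":{"type":"array"}},"force":{"type":"number"}},"required":["targets"]}

```bash
mkdir -p pics; ls
cat > h.py <<'E'
import numpy as np, cv2
from rig import *
def snap(cam,name):
    im,d=get_image(cam); cv2.imwrite(f'pics/{name}.png',im[:,:,::-1]); np.savez(f'/tmp/{name}.npz',im=im,d=d,K=camera_model(cam)['mtx'],T=camera_model(cam)['world_from_camera']); return im,d
def back(K,T,u,v,d):
    x=(u-K[0,2])/K[0,0]*d; y=(v-K[1,2])/K[1,1]*d
    return (T@np.array([x,-y,-d,1]))[:3]
E
python3 - <<'E'
from h import *
print(manip.get_state()); 
for c in ['scene','top','wrist']:
    m=camera_model(c); print(c,m); im,d=snap(c,c+'0')
    K=np.array(m['mtx']);T=np.array(m['world_from_camera'])
    for n in ['collar_top','ring_edge','rod_foot']:
        for r in spot_point(n,c)[:2]:
            u,v=r['position']; dd=d[int(v),int(u)]; print(c,n,r['score'],u,v,back(K,T,u,v,dd))
E
```

```text
pics
{'clock': 0.0, 'qpos': array([ 1.03501677e+00,  2.76609113e-01,  1.50615040e+00, -1.04521275e-06,
        1.36072305e+00, -1.21018639e-01]), 'qd': array([ 2.22864830e-03,  1.14441118e-04, -3.68787285e-04, -9.67636292e-04,
       -1.74255227e-03, -8.90117026e-05]), 'effort': array([-1.33890262e-03, -4.16776371e+01, -2.45799816e+01, -2.56282556e-04,
        1.14843503e-02,  1.53212994e-05]), 'position': array([0.23145982, 0.52579659, 0.24742477]), 'ee_rot': array([-0.69132316,  0.69258835, -0.14580633,  0.145376  ]), 'contact_force': array([ 0.28164443,  0.23239981, -0.08507921]), 'moment': array([ 0.083929  ,  0.03737817, -0.02943691]), 'width': 0.08535915423837995}
scene {'mtx': array([[427.07704015,   0.        , 258.66572577],
       [  0.        , 427.07704015, 197.1835256 ],
       [  0.        ,   0.        ,   1.        ]]), 'world_from_camera': array([[-0.41794144, -0.68575344,  0.59587514,  1.24217304],
       [ 0.90846312, -0.31226953,  0.27781741,  0.30750815],
       [-0.00444059,  0.65744199,  0.75349208,  0.93017331],
       [ 0.        ,  0.        ,  0.        ,  
[... 864 characters left out ...]
399276  -0.13444249  0.14904391]
top rod_foot 0.82 282.3 153.3 [ 0.69367236 -0.1120137   0.06227138]
top rod_foot 0.29 360.9 187.6 [ 0.59161593 -0.36516495  0.02650303]
wrist {'mtx': array([[285.07771829,   0.        , 256.38032444],
       [  0.        , 285.07771829, 188.87019736],
       [  0.        ,   0.        ,   1.        ]]), 'world_from_camera': array([[ 4.02305815e-01, -8.74031875e-01, -2.72430381e-01,
         1.61415690e-01],
       [ 9.15505326e-01,  3.84024775e-01,  1.19895666e-01,
         5.57312641e-01],
       [-1.72617984e-04, -2.97646188e-01,  9.54676237e-01,
         3.73822445e-01],
       [ 0.00000000e+00,  0.00000000e+00,  0.00000000e+00,
         1.00000000e+00]])}
```

View pics/scene0.png

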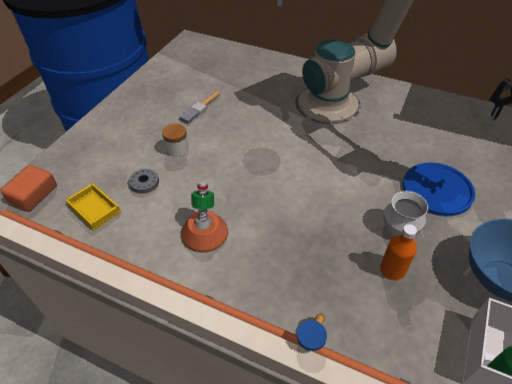

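View pics/top0.png

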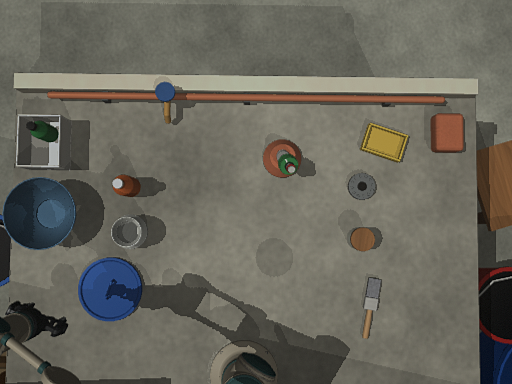

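Run:
```python
import numpy as np,cv2
for n,(u0,u1,v0,v1) in {'scene0':(140,260,150,270),'top0':(240,340,110,210)}.items():
    im=cv2.imread(f'pics/{n}.png')[v0:v1,u0:u1]; cv2.imwrite(f'pics/{n}z.png',cv2.resize(im,(600,600),interpolation=cv2.INTER_CUBIC))
```

```text
(no output)
```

View pics/scene0z.png

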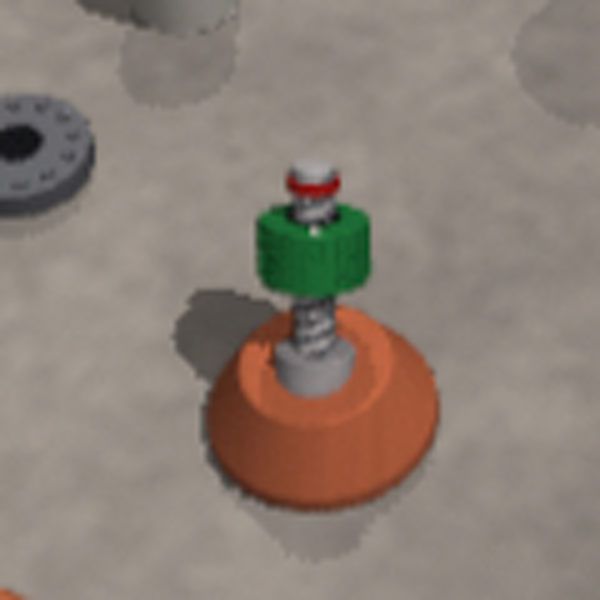

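View pics/top0z.png

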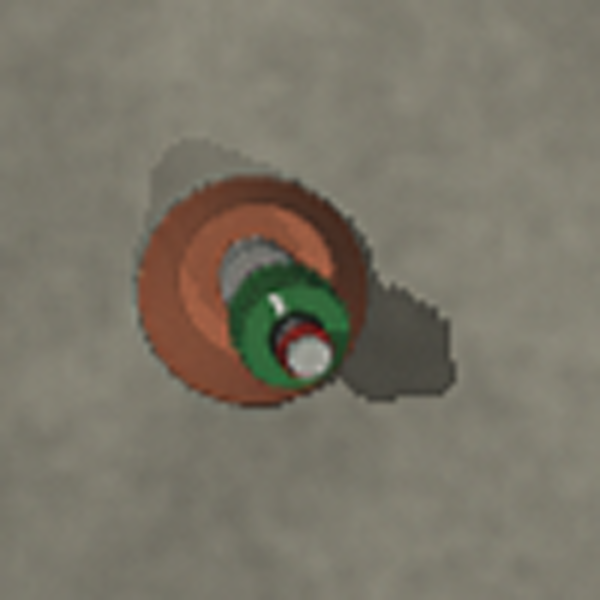

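The top view shows the post, with the foot near (281,158), the green collar near (288,162) and the rod tip near (291,169). In the scene view the collar is near (203,200) and the red ring near (203,187). Next I'll fit the foot and lean direction, then look closer with the wrist camera.

```bash
cat > m.py <<'E'
import numpy as np,cv2
from scipy.optimize import least_squares
def cloud(n):
    z=np.load(f'/tmp/{n}.npz'); im,d,K,T=[z[k] for k in('im','d','K','T')]
    v,u=np.indices(d.shape); x=(u-K[0,2])/K[0,0]*d; y=(v-K[1,2])/K[1,1]*d
    P=np.stack([x,-y,-d],-1)@T[:3,:3].T+T[:3,3]
    hsv=cv2.cvtColor(im,cv2.COLOR_RGB2HSV)
    return im,hsv,d,P
def sel(n,c=(0.68,-0.12),r=0.1):
    im,h,d,P=cloud(n); near=(np.hypot(P[...,0]-c[0],P[...,1]-c[1])<r)&(d>0)&(P[...,2]>0.006)
    H,S,V=h[...,0],h[...,1],h[...,2]
    g=near&(H>45)&(H<85)&(S>100)
    red=near&((H<5)|(H>174))&(S>150)&(P[...,2]>0.1)
    foot=near&(H>4)&(H<15)&(S>100)&(P[...,2]<0.06)
    return P,g,red,foot,near
if __name__=='__main__':
    for n in('scene0','top0'):
        P,g,red,foot,near=sel(n)
        print(n,g.sum(),red.sum(),foot.sum(),'green mean',P[g].mean(0),'red',P[red].mean(0) if red.any() else 0)
        F=P[foot]
        def res(p):
            r=np.hypot(F[:,0]-p[0],F[:,1]-p[1]); z=F[:,2]-p[2]
            side=(r-(0.062-0.022*z/0.05))*0.915; top=z-0.05
            return np.where(np.abs(side)<np.abs(top),side,top)
        s=least_squares(res,[F[:,0].mean(),F[:,1].mean(),0],loss='soft_l1',f_scale=.002); print(' foot',s.x,np.sqrt(np.mean(s.fun**2)))
        G=P[near&(P[...,2]>0.075)]
        f=s.x[:2]
        # axis direction + collar cylinder fit on green
        G=P[g]
        def res2(p):
            a=np.array([-.5*np.cos(p[2]),-.5*np.sin(p[2]),.8660254]); o=np.array([p[0],p[1],.05])
            q=G-o; t=q@a; r=np.linalg.norm(q-t[:,None]*a,axis=1)
            side=r-.028; top=t-p[3]
            return np.where(np.abs(side)<np.abs(top),side,top)
        s=least_squares(res2,[f[0],f[1],.4,.082],loss='soft_l1',f_scale=.002);print(' collar fit x y yaw top',s.x,np.sqrt(np.mean(s.fun**2)))
        def res3(p): return res2([f[0],f[1],p[0],p[1]])
        s=least_squares(res3,[.4,.082],loss='soft_l1',f_scale=.002);print(' fixed foot: yaw top',s.x,np.sqrt(np.mean(s.fun**2)))
E
python3 m.py
```

```text
scene0 325 21 1241 green mean [ 0.66729385 -0.11615008  0.11787235] red [ 0.64577814 -0.12523782  0.14047801]
 foot [ 6.87592620e-01 -1.12148966e-01  4.38526783e-04] 0.001982942836239448
 collar fit x y yaw top [ 0.68533711 -0.11414084  0.36552672  0.07966378] 0.0014735993063484212
 fixed foot: yaw top [0.40655017 0.08081525] 0.002217577573226858
top0 192 15 707 green mean [ 0.65793676 -0.12164368  0.11859228] red [ 0.64580386 -0.12736815  0.14013468]
 foot [ 0.68635984 -0.11313713  0.00178803] 0.0028468929128990144
 collar fit x y yaw top [ 0.68644566 -0.11554992  0.31646248  0.07911191] 0.006468443284257881
 fixed foot: yaw top [0.38034824 0.07927728] 0.006618921930866988
```

```bash
cat >> h.py <<'E'
from scipy.spatial.transform import Rotation as Ro
def tool():
    s=manip.get_state(); q=s['ee_rot']; R=Ro.from_quat([q[1],q[2],q[3],q[0]]).as_matrix()
    return s,R
E
python3 - <<'E'
from h import *
s,R=tool(); print(R.round(3), np.arctan2(R[1,2],R[0,2]))
T=np.array(camera_model('wrist')['world_from_camera']); print('cam in tool',R.T@(T[:3,3]-s['position']), R.T@T[:3,:3])
E
```

```text
[[ 0.915  0.     0.403]
 [-0.403  0.     0.915]
 [-0.    -1.     0.   ]] 1.156001462432913
cam in tool [-7.68684459e-02 -1.25608937e-01  1.05044639e-04] [[-7.60694609e-04 -9.54664423e-01 -2.97683156e-01]
 [ 4.87242158e-05  2.97683207e-01 -9.54664709e-01]
 [ 9.99999709e-01 -7.40712676e-04 -1.79930735e-04]]
```

>>> jog_arm --targets '[[0.085,[0.026,-0.04,0],0.05],[0.085,[0.026,-0.04,0],0.05],[0.085,[0.026,-0.04,0],0.05],[0.085,[0.026,-0.04,0],0.05],[0.085,[0.026,-0.04,0],0.05],[0.085,[0.026,-0.04,0],0.05],[0.085,[0.026,-0.04,0],0.05],[0.085,[0.026,-0.04,0],0.05],[0.085,[0.026,-0.04,0],0.05],[0.085,[0.026,-0.04,0],0.05]]'

```text
clock: 1.85
position: [0.4925, 0.1249, 0.2486]
ee_rot: [0.707, -0.706, -0.031, 0.03]
contact_force: [0.8, 0.4, -0.2]
width: 0.0849
```

>>> jog_arm --targets '[[0.085,[0.026,-0.04,0],0.05],[0.085,[0.026,-0.04,0],0.05],[0.085,[0.026,-0.04,0],0.05],[0.085,[0.026,-0.04,0],0.05],[0.085,[0.026,-0.04,0],0.05],[0.085,[0.026,-0.04,0],0.05],[0.085,[0.004,-0.01,0],0],[0.085,[0,0,0],0]]'

```text
clock: 2.85
position: [0.6515, -0.1241, 0.2478]
ee_rot: [0.695, -0.694, -0.135, 0.135]
contact_force: [-0.3, 1.1, -0.3]
width: 0.0852
```

```bash
python3 - <<'E'
from h import *
s,R=tool(); print(s['clock'],s['position'],s['qpos'],np.arctan2(R[1,2],R[0,2]),s['contact_force'])
im,d=snap('wrist','w1')
for n in ['collar_top','ring_edge','rod_foot']: print(n,spot_point(n,'wrist')[:1])
E
python3 - <<'E'
import cv2
im=cv2.imread('pics/w1.png'); cv2.imwrite('pics/w1b.png',cv2.resize(im,(768,576),interpolation=cv2.INTER_CUBIC))
E
```

```text
2.85 [ 0.65153663 -0.12405483  0.24781744] [-2.93262544e-01  4.10950799e-01  1.30029676e+00  5.40030881e-04
  1.43169781e+00 -2.24791432e+00] 1.9545760877388072 [-0.31529664  1.12415217 -0.30431194]
collar_top [{'position': [251.6, 179.8], 'score': 0.96}]
ring_edge [{'position': [252.3, 173.3], 'score': 0.6}]
rod_foot [{'position': [252.5, 197.0], 'score': 0.84}]
```

View pics/w1b.png

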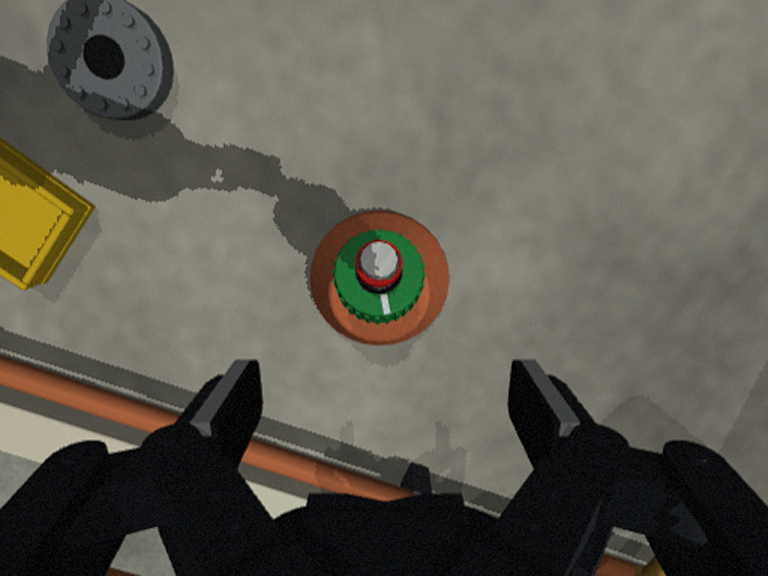

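The wrist view looks almost along the rod, with the collar near (380,275) in the enlarged picture and the lean plane symmetric. A half turn puts the camera on the far side. That shows the ring and collar better along the rod and frees up range on the last joint.

>>> jog_arm --targets '[[0.085,[0,0,0],-0.18],[0.085,[0,0,0],-0.18],[0.085,[0,0,0],-0.18],[0.085,[0,0,0],-0.18],[0.085,[0,0,0],-0.18],[0.085,[0,0,0],-0.18],[0.085,[0,0,0],-0.18],[0.085,[0,0,0],-0.18],[0.085,[0,0,0],-0.18],[0.085,[0,0,0],-0.18]]'

```text
clock: 4.3
position: [0.6513, -0.1224, 0.2489]
ee_rot: [0.537, -0.536, 0.461, -0.461]
contact_force: [0.2, -0.4, -0.5]
width: 0.0848
```

>>> jog_arm --targets '[[0.085,[0,0,0],-0.18],[0.085,[0,0,0],-0.18],[0.085,[0,0,0],-0.18],[0.085,[0,0,0],-0.18],[0.085,[0,0,0],-0.18],[0.085,[0,0,0],-0.18],[0.085,[0,0,0],-0.18],[0.085,[0,0,0],-0.08],[0.085,[0,0,0],0]]'

```text
clock: 5.42
position: [0.6514, -0.1226, 0.2488]
ee_rot: [-0.137, 0.137, -0.694, 0.694]
contact_force: [0.9, -0.1, 0.5]
width: 0.0848
```

Run:
```python
from h import *
s,R=tool(); print(s['clock'],s['position'],s['qpos'],np.arctan2(R[1,2],R[0,2]),s['contact_force'])
im,d=snap('wrist','w2')
for n in ['collar_top','ring_edge','rod_foot']: print(n,spot_point(n,'wrist')[:1])
cv2.imwrite('pics/w2b.png',cv2.resize(im[100:300,150:350,::-1],(600,600),interpolation=cv2.INTER_CUBIC))
```

```text
5.425 [ 0.65136011 -0.1225852   0.24879038] [-2.90976206e-01  4.08970217e-01  1.30111181e+00  1.01285237e-04
  1.43121627e+00  8.90804597e-01] -1.1817948952361357 [ 0.92305424 -0.0836886   0.54771063]
collar_top [{'position': [262.8, 186.4], 'score': 0.67}]
ring_edge [{'position': [260.9, 201.8], 'score': 0.74}]
rod_foot [{'position': [262.1, 138.4], 'score': 0.67}]
```

View pics/w2b.png

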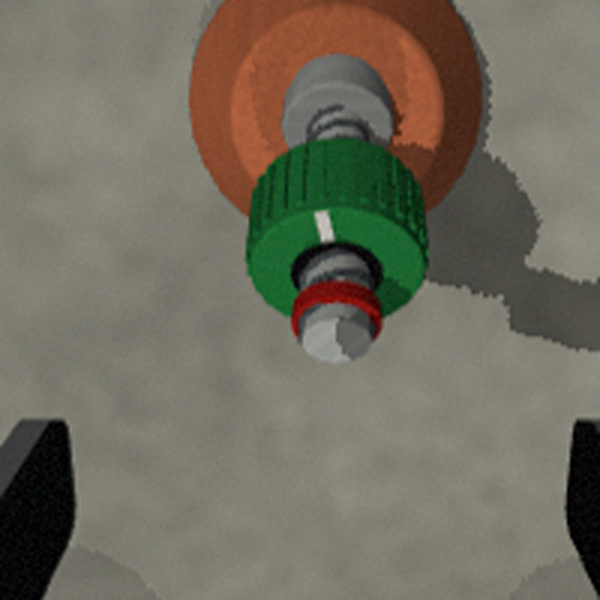

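```bash
cat > fit.py <<'E'
import sys
from m import *
n=sys.argv[1]
P,g,red,foot,near=sel(n)
z=np.load(f'/tmp/{n}.npz'); K,T=z['K'],z['T']
F=P[foot];G=P[g]
def ax(y): return np.array([-.5*np.cos(y),-.5*np.sin(y),.8660254])
def res(p):
    r=np.hypot(F[:,0]-p[0],F[:,1]-p[1]); zz=F[:,2]-p[4]
    s1=(r-(0.062-0.022*zz/0.05))*0.915; t1=zz-.05
    A=np.where(np.abs(s1)<np.abs(t1),s1,t1)
    a=ax(p[2]); q=G-np.array([p[0],p[1],.05+p[4]]); t=q@a; rr=np.linalg.norm(q-t[:,None]*a,axis=1)
    B=np.where(np.abs(rr-.028)<np.abs(t-p[3]),rr-.028,t-p[3])
    return np.r_[A*np.sqrt(len(B)/len(A)),B]
s=least_squares(res,[.687,-.1125,.38,.08,0],loss='soft_l1',f_scale=.001); p=s.x
print('x y yaw top dz',p.round(4),'rms',np.sqrt(np.mean(s.fun**2)),len(F),len(G))
a=ax(p[2]);o=np.array([p[0],p[1],.05+p[4]])
def proj(X):
    c=T[:3,:3].T@(X-T[:3,3]); return K[0,2]+K[0,0]*c[0]/-c[2],K[1,2]+K[1,1]*(-c[1])/-c[2]
print('collar top c',proj(o+p[3]*a),'tip',proj(o+.107*a))
C=T[:3,3]
def side(s,r):
    X=o+s*a; w=C-X; w-=(w@a)*a; return X+r*w/np.linalg.norm(w)
for sm in np.arange(.08,.108,.003): print(round(sm,4),np.round(proj(side(sm,.0135)),1))
print('tip back',proj(side(.107,.012)), 'collar near rim',proj(side(p[3],.028)))
q=P[red]-o; t=q@a; print('red s pct',np.percentile(t,[2,10,50,90,98]),len(t), 'r',np.median(np.linalg.norm(q-t[:,None]*a,axis=1)))
w=P[near&(P[...,2]>.1)]; tt=(w-o)@a; rr=np.linalg.norm((w-o)-tt[:,None]*a,axis=1); print('tip s',np.percentile(tt[(rr<.012)],[90,95,99]))
E
for n in w2 w1 scene0; do python3 fit.py $n; done
python3 - <<'E'
import numpy as np,cv2
im=np.load('/tmp/w2.npz')['im']; 
for v in range(170,220,1): print(v,im[v,258],im[v,262],im[v,266])
E
```

```text
x y yaw top dz [ 0.732  -0.0182  1.0132  0.1259 -0.0023] rms 0.01691747290776404 4996 5140
collar top c (np.float64(217.6485813466179), np.float64(117.64131817765396)) tip (np.float64(212.96231981572717), np.float64(106.38684597665808))
0.08 [201.   77.7]
0.083 [201.6  79. ]
0.086 [202.2  80.4]
0.089 [202.7  81.9]
0.092 [203.3  83.3]
0.095 [204.   84.8]
0.098 [204.6  86.3]
0.101 [205.2  87.8]
0.104 [205.9  89.3]
0.107 [206.5  90.9]
tip back (np.float64(207.27196989051023), np.float64(92.7209665490707)) collar near rim (np.float64(203.14798113186055), np.float64(82.81684221979546))
red s pct [0.14465626 0.14730059 0.24223742 0.30258936 0.31193493] 484 r 0.0712672542702077
x y yaw top dz [ 0.7255 -0.0986  0.3449  0.0477  0.0622] rms 0.02349680473550179 3417 4230
collar top c (np.float64(250.54927718733538), np.float64(256.7972441497388)) tip (np.float64(250.74139723584994), np.float64(257.93767210897613))
0.08 [247.7 239.7]
0.083 [247.6 239.5]
0.086 [247.6 239.3]
0.089 [247.6 239.1]
0.092 [247.5 238.9]
0.095 [247.5 238.7]
0.098 [247.5 238.5]
0.101 [247.4 238.3]
0.104 [247.4 238.1]
0.10
[... 3805 characters left out ...]
rr,
                       quantiles=q,
    ...<2 lines>...
                       out=out,
                       weights=wgt)
    slices_having_nans = np.isnan(arr[-1, ...])
                                  ~~~^^^^^^^^^
IndexError: index -1 is out of bounds for axis 0 with size 0
Traceback (most recent call last):
  File "fit.py", line 27, in <module>
    w=P[near&(P[...,2]>.1)]; tt=(w-o)@a; rr=np.linalg.norm((w-o)-tt[:,None]*a,axis=1); print('tip s',np.percentile(tt[(rr<.012)],[90,95,99]))
                                                                                                     ~~~~~~~~~~~~~^^^^^^^^^^^^^^^^^^^^^^^^^^
IndexError: index -1 is out of bounds for axis 0 with size 0
```

Run:
```python
from m import *
for n,pts in {'w2':[(262,185),(262,197),(263,211),(262,120),(200,300)],'w1':[(252,185),(100,250)]}.items():
    im,h,d,P=cloud(n)
    for u,v in pts: print(n,u,v,d[v,u],P[v,u],im[v,u],h[v,u])
```

```text
w2 262 185 0.25943735 [ 0.65480567 -0.1262815   0.12574694] [101 100  97] [ 23  10 101]
w2 262 197 0.24509269 [ 0.64938308 -0.12821185  0.14257587] [105  18  15] [  1 219 105]
w2 263 211 0.24764203 [ 0.63822935 -0.13379111  0.14379524] [91 96 91] [60 13 96]
w2 262 120 0.3103151 [ 0.70419254 -0.1070347   0.05585816] [107 108 105] [ 40   7 108]
w2 200 300 0.44599676 [ 0.41121136 -0.12547228  0.00069308] [109 108  98] [ 27  26 109]
w1 252 185 0.23847175 [ 0.64414113 -0.12895345  0.14511986] [89 96 91] [69 19 96]
w1 100 250 0.42012474 [ 0.86193724 -0.28498872 -0.00103775] [126 124 113] [ 25  26 126]
```

Run:
```python
from m import *
for n in ('w2','w1'):
    P,g,red,foot,near=sel(n)
    for k,M in (('g',g),('red',red),('foot',foot)):
        Q=P[M]; print(n,k,len(Q),np.percentile(Q,[1,50,99],axis=0).round(3).tolist())
    im=np.zeros(g.shape+(3,),np.uint8); im[g]=(0,255,0); im[red]=(0,0,255); im[foot]=(0,128,255); cv2.imwrite(f'pics/{n}mask.png',im)
```

```text
w2 g 5140 [[0.62, -0.184, 0.105], [0.665, -0.122, 0.27], [0.688, -0.056, 0.329]]
w2 red 484 [[0.62, -0.184, 0.135], [0.65, -0.13, 0.255], [0.687, -0.061, 0.328]]
w2 foot 4996 [[0.639, -0.172, 0.013], [0.705, -0.099, 0.043], [0.743, -0.057, 0.051]]
w1 g 4230 [[0.614, -0.19, 0.107], [0.646, -0.126, 0.266], [0.683, -0.06, 0.328]]
w1 red 368 [[0.617, -0.184, 0.121], [0.644, -0.13, 0.143], [0.681, -0.061, 0.326]]
w1 foot 3417 [[0.624, -0.172, 0.012], [0.678, -0.115, 0.032], [0.736, -0.057, 0.051]]
```

View pics/w2mask.png

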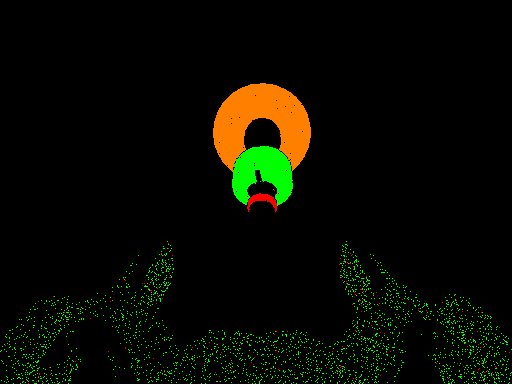

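Dark gripper pixels got into the colour mask, so I'll restrict it by height and brightness.

```bash
sed -i 's/(P\[...,2\]>0.006)/(P[...,2]>0.006)\&(P[...,2]<0.16)\&(h[...,2]>35)/' m.py; for n in w2 w1 scene0; do python3 fit.py $n; done
```

```text
x y yaw top dz [ 6.861e-01 -1.146e-01  3.665e-01  7.980e-02  2.000e-04] rms 0.001123704309364741 4996 2316
collar top c (np.float64(261.9859460731491), np.float64(189.65484164367643)) tip (np.float64(262.02437191765534), np.float64(212.619250460776))
0.08 [262.  179.7]
0.083 [262.  182.1]
0.086 [262.  184.5]
0.089 [262. 187.]
0.092 [262.  189.5]
0.095 [262.  192.1]
0.098 [262.  194.7]
0.101 [262.  197.3]
0.104 [262. 200.]
0.107 [262.  202.7]
tip back (np.float64(262.00969324980673), np.float64(203.84684913304062)) collar near rim (np.float64(261.94941489652354), np.float64(167.82274178021768))
red s pct [0.0954571  0.09665287 0.10007446 0.10108842 0.10179696] 227 r 0.012367781627718259
tip s [0.1074132  0.10763968 0.10790144]
x y yaw top dz [ 0.682  -0.1146  0.3632  0.0769  0.002 ] rms 0.0012551188939057853 3417 1910
collar top c (np.float64(252.29650303931078), np.float64(178.97597778390912)) tip (np.float64(252.26079782836914), np.float64(169.72727805822663))
0.08 [252.3 192.5]
0.083 [252.3 191.8]
0.086 [252.3 191.1]
0.089 [252.3 190.4]
0.092 [252.3 189.7]
0.095 [252.3 188.9]
0.098
[... 403 characters left out ...]
 4.015e-01  8.010e-02  4.000e-04] rms 0.0012652175224329152 1241 325
collar top c (np.float64(201.74844566484677), np.float64(193.40220086437125)) tip (np.float64(201.4040239965418), np.float64(183.25562672902953))
0.08 [201.8 195.1]
0.083 [201.8 194. ]
0.086 [201.7 192.8]
0.089 [201.7 191.7]
0.092 [201.7 190.6]
0.095 [201.6 189.4]
0.098 [201.6 188.3]
0.101 [201.5 187.1]
0.104 [201.5 186. ]
0.107 [201.5 184.8]
tip back (np.float64(201.45170839746308), np.float64(184.6603969672897)) collar near rim (np.float64(201.8689011789776), np.float64(196.95078945972344))
red s pct [0.09655487 0.09761652 0.09932195 0.10119139 0.10148087] 21 r 0.012665441246410062
tip s [0.10724471 0.10763993 0.10816807]
```

The three views agree. The foot is at about (0.686,-0.114) with lean yaw of about 0.375. The collar top is at about 79.3 mm along the rod and the ring's lower edge at about 96 mm, after correcting the tip to 107 mm. That leaves about 16.5 mm to climb, or 5.8 rad. I'll descend with the jaws spun back and test one stroke.

>>> jog_arm --targets '[[0.085,[0.006,-0.003,-0.02],-0.15],[0.085,[0,0,-0.03],-0.15],[0.085,[0,0,-0.03],-0.15],[0.085,[0,0,-0.03],0],[0.085,[0,0,-0.02],0],[0.085,[0,0,-0.018],0],[0.085,[0,0,0],0]]'

```text
clock: 6.5
position: [0.6568, -0.1264, 0.0988]
ee_rot: [-0.023, 0.021, 0.707, -0.707]
contact_force: [-0.1, -0.6, 0.5]
width: 0.0845
```

>>> jog_arm --targets '[[0.04,[0,0,0],0],[0.04,[0,0,0],0],[0.04,[0,0,0],0],[0.04,[0,0,0],0],[0.04,[0,0,0],0]]' --force 35

```text
clock: 7.12
position: [0.6586, -0.1265, 0.1022]
ee_rot: [0.021, -0.023, -0.707, 0.707]
contact_force: [-0.6, 0.8, 6.1]
width: 0.0585
```

```bash
cat > look.py <<'E'
import sys
from h import *
n=sys.argv[1]
s,R=tool(); print(s['clock'],s['position'],'q6',s['qpos'][5],'psi',np.arctan2(R[1,2],R[0,2]),s['contact_force'],s['moment'],s['width'])
im,d=snap('wrist',n)
cv2.imwrite(f'pics/{n}b.png',cv2.resize(im[100:340,110:410,::-1],(750,600),interpolation=cv2.INTER_CUBIC))
E
python3 look.py g1
```

```text
7.125 [ 0.6585974  -0.12654972  0.10222504] q6 1.339670492679217 psi -1.6338826043736954 [-0.55810762  0.84009913  6.06029276] [0.6074725  0.03849902 0.18916955] 0.05846808588334588
```

View pics/g1b.png

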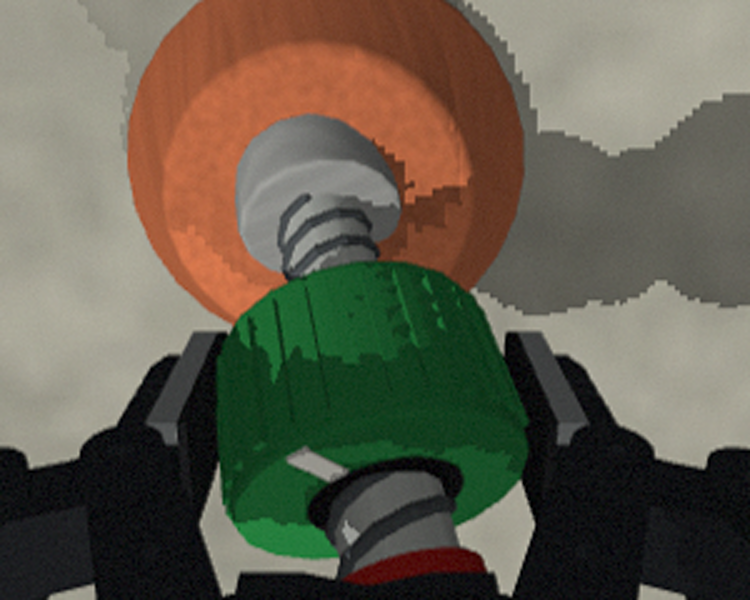

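The grip has closed on the collar at 58.5 mm. The pads sit on its sides and the white line is near (315,462). Now the first stroke.

>>> jog_arm --targets '[[0.04,[0,0,0],0.15],[0.04,[0,0,0],0.15],[0.04,[0,0,0.001],0.15],[0.04,[-0.001,0,0],0.15],[0.04,[0,0,0.001],0.15],[0.04,[0,0,0],0.15],[0.04,[0,0,0],0]]'

```text
clock: 8.05
position: [0.6577, -0.1261, 0.1051]
ee_rot: [-0.287, 0.284, -0.646, 0.648]
contact_force: [-8.4, 7.5, 7.8]
width: 0.0548
```

```bash
python3 look.py g2
```

```text
8.05 [ 0.65767672 -0.12607347  0.10505209] q6 0.4448526995970943 psi -0.7391071329118735 [-8.41366608  7.54956229  7.77370291] [-1.83240353 -1.51861084 -2.2671086 ] 0.05475168778582295
```

View pics/g2b.png

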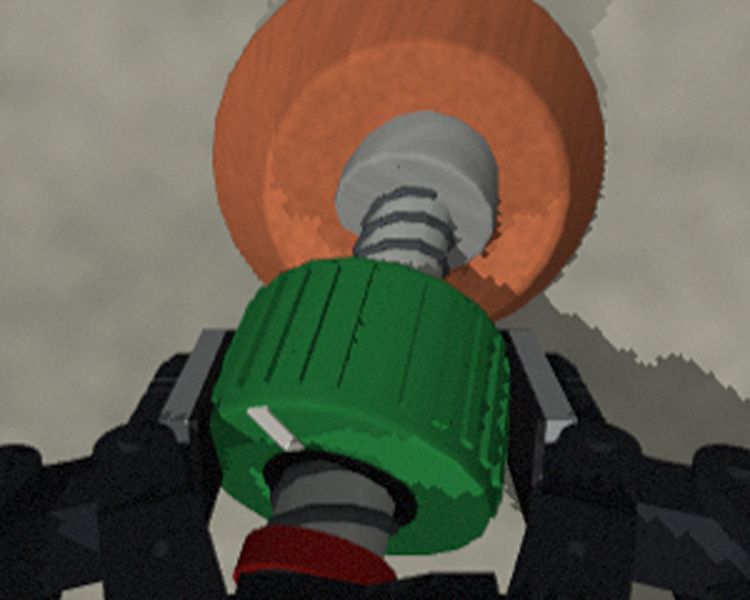

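The collar turned with the jaws, with the white line now near (273,427) and low forces. I'll repeat with slightly longer strokes.

>>> jog_arm --targets '[[0.08,[0,0,0],0],[0.08,[0,0,0],0],[0.08,[0,0,0],0],[0.08,[0,0,0],-0.17],[0.08,[0,0,0],-0.17],[0.08,[0,0,0],-0.17],[0.08,[0,0,0],-0.17],[0.08,[0,0,0],-0.17],[0.08,[0,0,0],-0.15],[0.08,[0,0,0],0]]'

```text
clock: 9.35
position: [0.6568, -0.127, 0.102]
ee_rot: [0.057, -0.057, -0.705, 0.705]
contact_force: [0.5, -0.2, 0.3]
width: 0.0802
```

>>> jog_arm --targets '[[0.04,[0,0,0],0],[0.04,[0,0,0],0],[0.04,[0,0,0],0],[0.04,[0,0,0],0]]'

```text
clock: 9.85
position: [0.6568, -0.127, 0.1029]
ee_rot: [0.057, -0.058, -0.705, 0.705]
contact_force: [-2.1, -0.2, 6.0]
width: 0.0598
```

>>> jog_arm --targets '[[0.04,[0,0,0],0.15],[0.04,[0,0,0.001],0.15],[0.04,[0,0,0],0.15],[0.04,[-0.001,0,0],0.15],[0.04,[0,0,0.001],0.15],[0.04,[0,0,0],0.15],[0.04,[0,-0.001,0],0.15],[0.04,[0,0,0],0]]'

```text
clock: 10.85
position: [0.6573, -0.1265, 0.1054]
ee_rot: [-0.303, 0.299, -0.639, 0.64]
contact_force: [-9.0, 10.3, 3.3]
width: 0.0553
```

```bash
python3 look.py g3
```

```text
10.85 [ 0.6572881  -0.12646693  0.10539515] q6 0.39437677858966863 psi -0.6912080292159771 [-8.9660953  10.33080948  3.3279798 ] [-2.36674187 -2.72301742 -2.86980562] 0.05531767574836164
```

View pics/g3b.png

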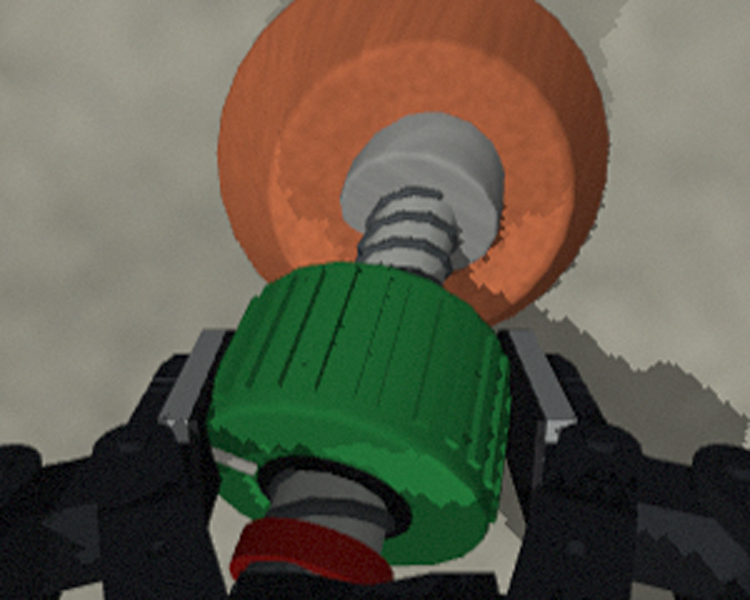

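```bash
cat > top.py <<'E'
import sys
from m import *
def ax(y): return np.array([-.5*np.cos(y),-.5*np.sin(y),.8660254])
yaw=.368; a=ax(yaw); e1=np.array([-a[2]*np.cos(yaw),-a[2]*np.sin(yaw),-.5]); e1/=np.linalg.norm(e1); e2=np.cross(a,e1)
for n in sys.argv[1:]:
    P,g,red,foot,near=sel(n); im,h,d,_=cloud(n); G=P[g]
    F=P[foot]
    def res(p):   # small rigid shift of post (calibration), collar top
        o=np.array([.6861+p[0],-.1146+p[1],.05+p[2]])
        r=np.hypot(F[:,0]-o[0],F[:,1]-o[1]); zz=F[:,2]-p[2]
        s1=(r-(0.062-0.022*zz/0.05))*0.915; t1=zz-.05
        A=np.where(np.abs(s1)<np.abs(t1),s1,t1)
        q=G-o; t=q@a; rr=np.linalg.norm(q-t[:,None]*a,axis=1)
        B=np.where(np.abs(rr-.028)<np.abs(t-p[3]),rr-.028,t-p[3])
        return np.r_[A*np.sqrt(len(B)/max(len(A),1)),B]
    best=min((least_squares(res,[0,0,0,t0],loss='soft_l1',f_scale=.001) for t0 in(.08,.086,.092,.097)),key=lambda s:s.cost)
    p=best.x; o=np.array([.6861+p[0],-.1146+p[1],.05+p[2]])
    q=P-o; t=q@a; X=q@e1; Y=q@e2; r=np.hypot(X,Y)
    w=near&(np.abs(t-p[3])<.003)&(r>.017)&(r<.027)&(h[...,1]<70)&(h[...,2]>50)
    ang=np.arctan2(Y[w].mean(),X[w].mean()) if w.sum()>5 else None
    rd=t[red&(r<.02)]; tip=t[near&(r<.009)&(t>.1)]
    print(n,'shift',p[:3].round(4),'top',p[3].round(4),'rms',np.sqrt(np.mean(best.fun**2)).round(4),'line ang',ang,w.sum(),'red',np.percentile(rd,[2,10,90,98]).round(4) if len(rd)>5 else None,'tip',np.median(tip).round(4) if len(tip)>5 else None)
E
python3 top.py w2 w1 g1 g2 g3
```

```text
w2 shift [0.     0.     0.0002] top 0.0798 rms 0.0011 line ang -2.9184518264987447 39 red [0.0955 0.0967 0.1011 0.1018] tip 0.1072
w1 shift [-0.0041  0.      0.002 ] top 0.0769 rms 0.0013 line ang -2.948670989675259 51 red [0.0772 0.0928 0.0986 0.0991] tip 0.1043
g1 shift [-0.0001 -0.0006  0.0002] top 0.0798 rms 0.0012 line ang -2.9130983437778935 150 red [0.0949 0.0953 0.0979 0.0982] tip None
g2 shift [-0.0006  0.0007  0.0001] top 0.0818 rms 0.0011 line ang -2.2071945334537157 133 red [0.095  0.0956 0.1005 0.1009] tip None
g3 shift [-0.0006  0.0007  0.0001] top 0.0842 rms 0.0012 line ang -1.365777113594617 72 red [0.095  0.0958 0.1007 0.101 ] tip None
```

The line-angle tracking works well: strokes gave 0.71 and 0.84 rad, which matches the 4.4 mm climb seen. I'll continue with a firmer grip.

>>> jog_arm --targets '[[0.08,[0,0,0],0],[0.08,[0,0,0],0],[0.08,[0,0,0],-0.1],[0.08,[0,0,0],-0.18],[0.08,[0,0,0],-0.18],[0.08,[0,0,0],-0.18],[0.08,[0,0,0],-0.18],[0.08,[0,0,0],-0.18],[0.08,[0,0,0],-0.1],[0.08,[0,0,0],0]]' --force 50

```text
clock: 12.15
position: [0.6558, -0.1279, 0.1038]
ee_rot: [0.075, -0.075, -0.703, 0.703]
contact_force: [-0.3, 0.1, -0.2]
width: 0.0798
```

>>> jog_arm --targets '[[0.04,[0,0,0],0],[0.04,[0,0,0],0],[0.04,[0,0,0],0],[0.04,[0,0,0],0]]'

```text
clock: 12.65
position: [0.6559, -0.1275, 0.105]
ee_rot: [-0.075, 0.075, 0.703, -0.703]
contact_force: [-0.2, 0.7, 5.7]
width: 0.0591
```

>>> jog_arm --targets '[[0.04,[0,0,0],0.15],[0.04,[0,0,0.001],0.15],[0.04,[0,0,0],0.15],[0.04,[-0.001,0,0],0.15],[0.04,[0,0,0.001],0.15],[0.04,[0,0,0],0.15],[0.04,[0,0,0],0.15],[0.04,[0,0,0],0]]'

```text
clock: 13.65
position: [0.6565, -0.1271, 0.1073]
ee_rot: [-0.287, 0.283, -0.646, 0.648]
contact_force: [-7.3, 9.1, 2.0]
width: 0.055
```

```bash
python3 look.py g4; python3 top.py g4
```

```text
13.65 [ 0.65647548 -0.12707338  0.10731848] q6 0.4444761257605064 psi -0.7412217269489746 [-7.34667667  9.13761895  1.97913072] [-2.76280857 -2.85886783 -3.13555106] 0.05495769888257835
g4 shift [-0.0006  0.0007  0.0001] top 0.0865 rms 0.0012 line ang -0.5671481252998133 69 red [0.0951 0.0958 0.1008 0.101 ] tip 0.1017
```

View pics/g4b.png

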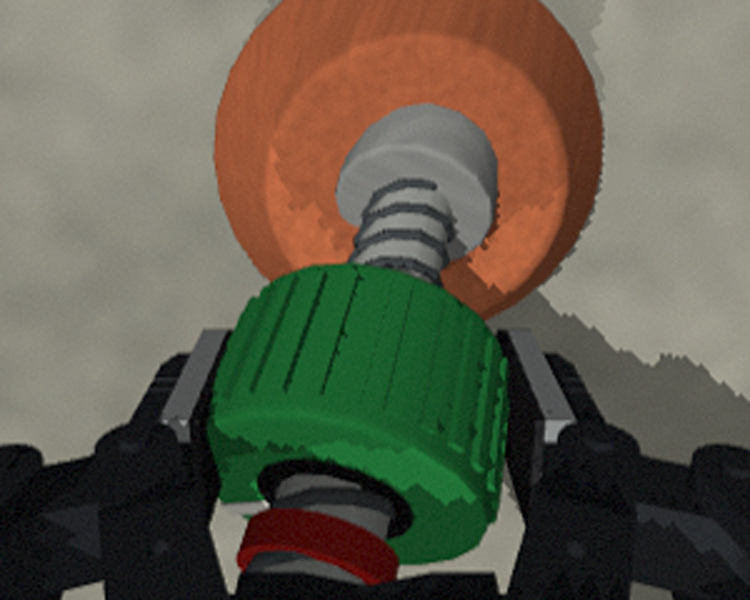

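Another +0.80 rad, and the top is now at 86.5 mm. I'll do two more cycles and then measure.

>>> jog_arm --targets '[[0.08,[0,0,0],0],[0.08,[0,0,0],0],[0.08,[0,0,0],-0.1],[0.08,[0,0,0],-0.18],[0.08,[0,0,0],-0.18],[0.08,[0,0,0],-0.18],[0.08,[0,0,0],-0.18],[0.08,[0,0,0],-0.18],[0.08,[0,0,0],-0.05],[0.08,[0,0,0],0]]'

```text
clock: 14.95
position: [0.6548, -0.1281, 0.1059]
ee_rot: [0.075, -0.075, -0.703, 0.703]
contact_force: [0.2, 1.0, 0.3]
width: 0.0801
```

>>> jog_arm --targets '[[0.04,[0,0,0],0],[0.04,[0,0,0],0],[0.04,[0,0,0],0],[0.04,[0,0,0],0]]'

```text
clock: 15.45
position: [0.6548, -0.128, 0.1071]
ee_rot: [0.075, -0.075, -0.703, 0.703]
contact_force: [-1.8, -1.3, 6.3]
width: 0.0593
```

>>> jog_arm --targets '[[0.04,[0,0,0],0.15],[0.04,[0,0,0.001],0.15],[0.04,[0,0,0],0.15],[0.04,[-0.001,0,0],0.15],[0.04,[0,0,0.001],0.15],[0.04,[0,0,0],0.15],[0.04,[0,-0.001,0],0.15],[0.04,[0,0,0],0]]'

```text
clock: 16.45
position: [0.6551, -0.1276, 0.1098]
ee_rot: [-0.287, 0.283, -0.646, 0.648]
contact_force: [-8.4, 9.8, 4.4]
width: 0.0548
```

>>> jog_arm --targets '[[0.08,[0,0,0],0],[0.08,[0,0,0],0],[0.08,[0,0,0],-0.1],[0.08,[0,0,0],-0.18],[0.08,[0,0,0],-0.18],[0.08,[0,0,0],-0.18],[0.08,[0,0,0],-0.18],[0.08,[0,0,0],-0.18],[0.08,[0,0,0],-0.05],[0.08,[0,0,0],0]]'

```text
clock: 17.7
position: [0.6539, -0.129, 0.1079]
ee_rot: [0.075, -0.075, -0.703, 0.703]
contact_force: [0.6, -0.7, -0.3]
width: 0.0802
```

>>> jog_arm --targets '[[0.04,[0,0,0],0],[0.04,[0,0,0],0],[0.04,[0,0,0],0],[0.04,[0,0,0],0]]'

```text
clock: 18.2
position: [0.6539, -0.1284, 0.109]
ee_rot: [-0.075, 0.075, 0.703, -0.703]
contact_force: [-0.7, 1.0, 6.0]
width: 0.0588
```

>>> jog_arm --targets '[[0.04,[0,0,0],0.15],[0.04,[0,0,0.001],0.15],[0.04,[0,0,0],0.15],[0.04,[-0.001,0,0],0.15],[0.04,[0,0,0.001],0.15],[0.04,[0,0,0],0.15],[0.04,[0,0,0],0.15],[0.04,[0,0,0],0]]'

```text
clock: 19.2
position: [0.6546, -0.1279, 0.1113]
ee_rot: [-0.287, 0.283, -0.646, 0.648]
contact_force: [-7.2, 10.0, 1.8]
width: 0.0546
```

```bash
python3 look.py g5; python3 top.py g5
```

```text
19.2 [ 0.65457083 -0.12794211  0.11130975] q6 0.44217858575324137 psi -0.7412348791533193 [-7.21811327 10.04833438  1.79839759] [-2.64874119 -2.79320136 -3.05173056] 0.054626174208160544
g5 shift [-0.0006  0.0007  0.0001] top 0.0911 rms 0.0012 line ang 1.055834612058442 34 red [0.0952 0.0958 0.1008 0.1011] tip 0.1041
```

View pics/g5b.png

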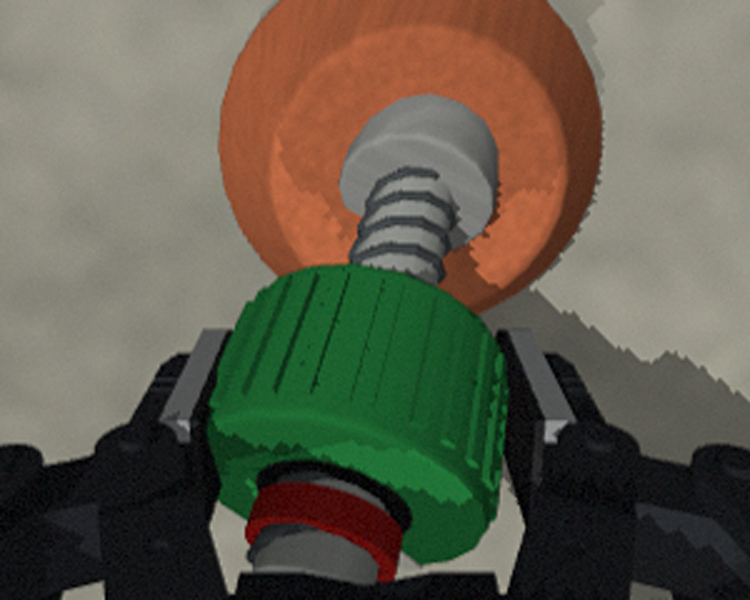

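The top is at 91.1 mm (3.97 rad turned), with the ring's lower edge at about 95.3 mm. One more full stroke, then I'll release, rise and measure carefully.

>>> jog_arm --targets '[[0.08,[0,0,0],0],[0.08,[0,0,0],0],[0.08,[0,0,0],-0.1],[0.08,[0,0,0],-0.18],[0.08,[0,0,0],-0.18],[0.08,[0,0,0],-0.18],[0.08,[0,0,0],-0.18],[0.08,[0,0,0],-0.18],[0.08,[0,0,0],-0.05],[0.08,[0,0,0],0]]'

```text
clock: 20.5
position: [0.6528, -0.1292, 0.1099]
ee_rot: [0.075, -0.075, -0.703, 0.703]
contact_force: [0.1, -0.2, 0.3]
width: 0.0798
```

>>> jog_arm --targets '[[0.04,[0,0,0],0],[0.04,[0,0,0],0],[0.04,[0,0,0],0],[0.04,[0,0,0],0]]'

```text
clock: 21.0
position: [0.6528, -0.1288, 0.1111]
ee_rot: [0.075, -0.075, -0.703, 0.703]
contact_force: [-1.3, 1.0, 5.6]
width: 0.0587
```

>>> jog_arm --targets '[[0.04,[0,0,0],0.15],[0.04,[0,0,0.001],0.15],[0.04,[0,0,0],0.15],[0.04,[-0.001,0,0],0.15],[0.04,[0,0,0.001],0.15],[0.04,[0,0,0],0.15],[0.04,[0,-0.001,0],0.15],[0.04,[0,0,0],0]]'

```text
clock: 22.0
position: [0.653, -0.1284, 0.114]
ee_rot: [-0.287, 0.283, -0.647, 0.647]
contact_force: [-7.1, 10.0, 6.0]
width: 0.0549
```

>>> jog_arm --targets '[[0.085,[0,0,0],0],[0.085,[0,0,0],0],[0.085,[0,0,0],0],[0.085,[0,0,0.03],-0.15],[0.085,[0,0,0.03],-0.15],[0.085,[0,0,0],-0.15],[0.085,[0,0,0],0]]'

```text
clock: 22.88
position: [0.6519, -0.13, 0.1724]
ee_rot: [-0.137, 0.136, -0.694, 0.694]
contact_force: [0.6, -0.0, 0.3]
width: 0.0854
```

```bash
python3 look.py g6; python3 top.py g6
```

```text
22.875 [ 0.65186908 -0.1300296   0.17243909] q6 0.8811504214039053 psi -1.1824261135172105 [ 0.5987323  -0.00264087  0.31519582] [ 0.04799069 -0.00646807 -0.04184922] 0.08536897588672715
g6 shift [-0.0006  0.0003 -0.0003] top 0.0934 rms 0.0011 line ang 1.7707540930226386 70 red [0.0948 0.0956 0.1009 0.1012] tip 0.1072
```

View pics/g6b.png

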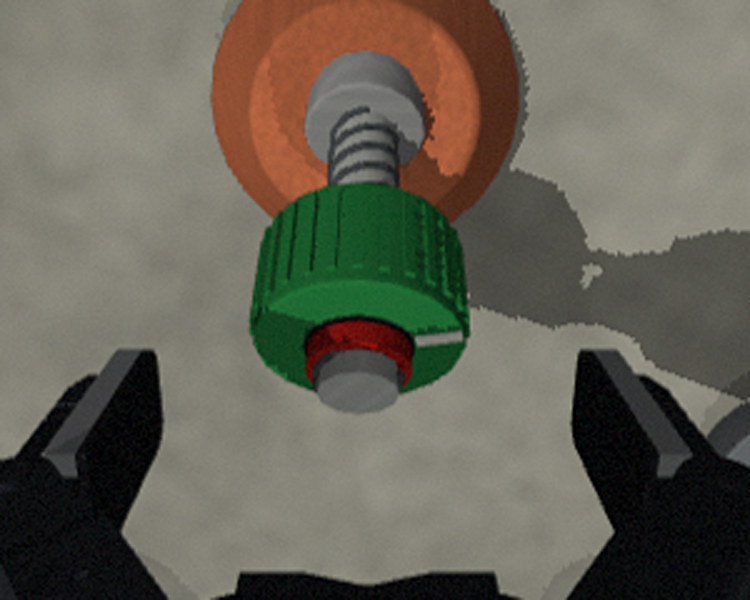

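The close view gives the top at 93.4 mm and the ring spanning about 95 to 101 mm, with the tip check at 107.2 mm. Turn counting gives 92.7–93.2 mm. About 1.7 mm (0.6 rad) remains, so one shorter stroke.

>>> jog_arm --targets '[[0.085,[0,0,0],-0.15],[0.085,[0,0,-0.02],-0.15],[0.085,[0,0,-0.02],-0.1],[0.085,[0,0,-0.01],0],[0.085,[0,0,-0.01],0],[0.085,[0,0,0],0]]'

```text
clock: 23.68
position: [0.6514, -0.1297, 0.1115]
ee_rot: [-0.005, 0.004, 0.707, -0.707]
contact_force: [0.0, 0.7, -0.1]
width: 0.085
```

>>> jog_arm --targets '[[0.04,[0,0,0],0],[0.04,[0,0,0],0],[0.04,[0,0,0],0],[0.04,[0,0,0],0],[0.04,[0,0,0],0]]'

```text
clock: 24.3
position: [0.6522, -0.1289, 0.114]
ee_rot: [-0.004, 0.005, 0.708, -0.707]
contact_force: [-0.9, 2.0, 5.8]
width: 0.0577
```

>>> jog_arm --targets '[[0.04,[0,0,0],0.15],[0.04,[0,0,0.001],0.15],[0.04,[0,0,0],0.15],[0.04,[-0.001,0,0],0.15],[0.04,[0,0,0.001],0.15],[0.04,[0,0,0],0.03],[0.04,[0,0,0],0]]'

```text
clock: 25.18
position: [0.6535, -0.1279, 0.1149]
ee_rot: [-0.265, 0.259, -0.656, 0.657]
contact_force: [-1.7, 10.5, -3.9]
width: 0.055
```

>>> jog_arm --targets '[[0.085,[0,0,0],0],[0.085,[0,0,0],0],[0.085,[0,0,0],0],[0.085,[0,0,0.03],-0.15],[0.085,[0,0,0.03],-0.15],[0.085,[0,0,0],-0.08],[0.085,[0,0,0],0]]'

```text
clock: 26.05
position: [0.6508, -0.1301, 0.1748]
ee_rot: [-0.136, 0.136, -0.694, 0.694]
contact_force: [-0.2, -0.4, 0.1]
width: 0.0848
```

```bash
python3 look.py g7; python3 top.py g7
```

```text
26.05 [ 0.65084485 -0.13013236  0.17476601] q6 0.8814817666641787 psi -1.1832977115447676 [-0.24201143 -0.40662607  0.14136284] [ 0.01095662 -0.01952398  0.03766962] 0.08483185112643675
g7 shift [-0.0006  0.0003 -0.0004] top 0.0951 rms 0.0011 line ang 2.386676957676681 74 red [0.0959 0.0967 0.101  0.1013] tip 0.1073
```

View pics/g7b.png

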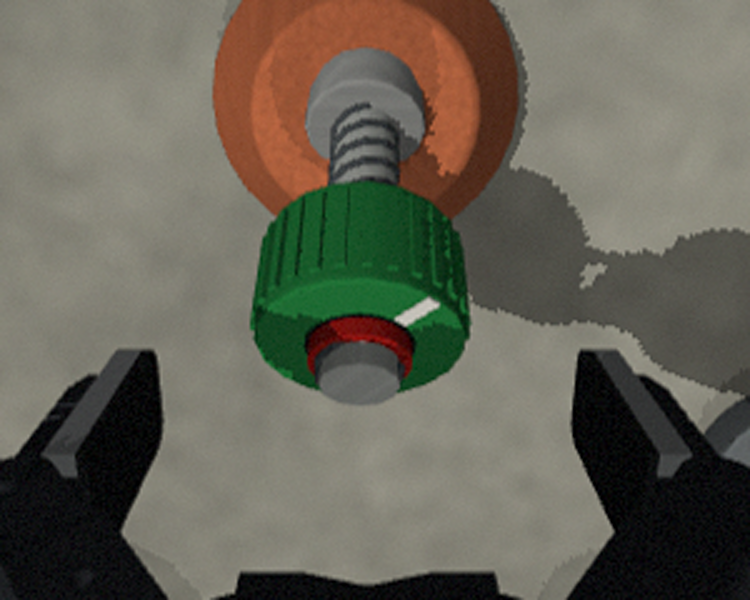

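The line has turned 5.30 rad in total, a climb of 15.2 mm. The top is at 95.1 mm and the ring's lower edge at about 95.3 mm. I'll back off and cross-check with the fixed camera.

>>> jog_arm --targets '[[0.085,[0,0,0.04],0],[0.085,[0,0,0.04],0],[0.085,[-0.04,0,0.02],0],[0.085,[-0.04,0,0],0],[0.085,[-0.04,0.02,0],0],[0.085,[-0.04,0.02,0],0],[0.085,[0,0,0],0],[0.085,[0,0,0],0]]'

```text
clock: 27.1
position: [0.4912, -0.09, 0.2744]
ee_rot: [-0.136, 0.136, -0.694, 0.694]
contact_force: [0.3, -0.1, 0.4]
width: 0.0848
```

```bash
python3 - <<'E'
from h import *
im,d=snap('scene','s9'); cv2.imwrite('pics/s9b.png',cv2.resize(im[150:270,140:260,::-1],(600,600),interpolation=cv2.INTER_CUBIC))
snap('top','t9')
print(tool()[0]['contact_force'])
from m import cloud
for a,b in(('scene0','s9'),('top0','t9')):
    A=np.load(f'/tmp/{a}.npz')['im'].astype(int);B=np.load(f'/tmp/{b}.npz')['im'].astype(int)
    for n in['lota','bottle','scrubber','jar']:
        pass
for n in['lota','bottle','scrubber','jar']: print(n,[r['position'] for r in spot_in(n,'top')[:1]])
E
python3 top.py s9
```

```text
[ 0.59637517 -0.82875295  0.01970102]
lota [[129.3, 232.6]]
bottle [[125.6, 187.6]]
scrubber [[360.0, 184.8]]
jar [[358.4, 235.7]]
s9 shift [0.0005 0.0016 0.0002] top 0.0955 rms 0.0013 line ang None 3 red [0.0978 0.0987 0.1016 0.102 ] tip 0.1073
```

View pics/s9b.png

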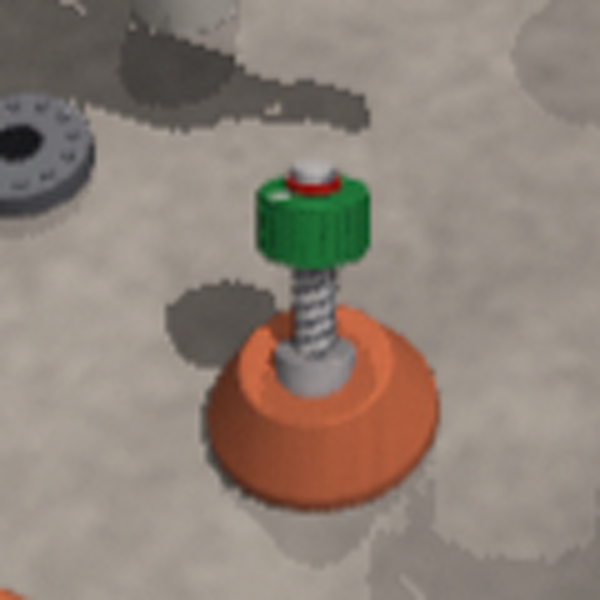

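View pics/t9.png

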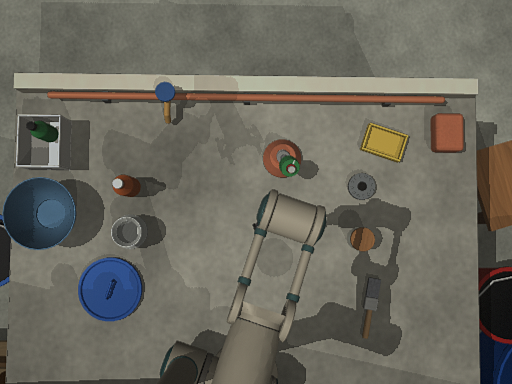

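The scene view shows the collar top (row about 188 in the enlarged picture) meeting the base of the red ring, with the ring still showing. In the top view all the bystanders stand where they were, and the arm is clear.

```bash
python3 -c "
from rig import sign_off; print(sign_off())"
```

```text
the job is handed in; nothing more can be done
None
```

I screwed the collar up in seven grip-and-turn strokes, about 5.3 rad and 15.2 mm in all. Then I opened the fingers, moved the arm clear and handed the job in at about 27 s.

**Height:** The last close wrist view put the collar's top at 95.1 mm along the rod. The ring's lower edge is at about 95.3 mm from depth, and the rod tip read 107.3 mm against a true 107. The fixed camera read the top at 95.5 mm. These readings put the collar within about 1 mm of level.

**Disagreements:**
- One early pixel-based reading put the ring's lower edge at 96.3 mm. That would leave the top about 1.2 mm low, still inside the 2.5 mm tolerance.
- A first wrist view with a poor viewing angle read everything about 3 mm low, so I did not use it.
- The last fixed-camera and wrist views read the ring's lowest visible red higher than 95.3 mm, because the collar's edge now partly hides it. I used the earlier views for the ring.

**Other checks:** The lota, bottle, scrubber and jar look unmoved in the last top view. I judged this by eye and did not measure their shift. The force on the tool was about zero at the end, and the arm was clear of everything. I did not check separately that the collar was still after release.

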